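Press open the touch-latch thread cupboard

ROBOT

A 6-joint arm with a two-finger parallel gripper is mounted at the origin on a cart in front of the work surface, level with it; the furniture and walls round the work are solid. World frame = base frame: x ahead of the robot, y to its left, z up, the work surface at z = 0. Lengths are in mm, angles in rad, forces in N, time in s.
With the tool pointing down it reaches from about 275 to 1000 mm from the base axis. Payload 8.4 kg.
Tool frame: the origin (TCP) lies at the very end of the fingers, on their centre line; the grasp point (between the pads) lies 19 mm behind it; z points along the fingers, y is the direction in which the jaws open and shut (so a half turn about z gives the same grasp; the last joint's range is limited). The gripper opens to 85 mm and grips with 20 to 120 N. Pads are 22 mm wide; open, the fingers measure 114 mm over their backs; the gripper's body (76 mm by 85 mm) begins 54 mm behind the grasp point. The pads swing forward as they close: fully open they stand 13 mm farther back than shut.
Start: joints at [-1.293, 0.353, 1.633, -0, 1.155, -0.002], TCP at [172.601, -600.697, 231.281] pointing down, gripper open.
Joint ranges: [-2.63, 2.63], [-0.92, 2.1], [0.06, 2.66], [-1.3, 4.44], [0, 2.69], [-3.02, 3.02]. Speed limits (rad/s): [2.22, 2.22, 2.79, 3.14, 3.14, 3.14].

INTERFACE

Orientations are given as [roll, pitch, yaw] about the fixed x, y, z axes, in that order (R = Rz(yaw) Ry(pitch) Rx(roll)).
In Python, from rig import readout, grab_frame, calibration, r gives the robot as it stands. The module is installed in compiled form; this text tells all that it offers.
- The arm moves only by the tool play_rows, never from a script. Its argument "rows" is a list of rows, each a list of 3 entries, a list of its own where there are three numbers: the closure in counts, from 0 (fully open) to 255 (shut), then the shift along the tool's x, y, z in cm, then the turn, a rotation vector about the tool's x, y, z in rad. In form: [[gripper, [dx, dy, dz], [rx, ry, rz]], ...]. A call has 1 to 12 rows; each row is the pose to reach, as a shift and turn from the pose commanded when the call began, along the tool's axes at that moment; what a row does not reach only later rows make up. A row lasts 1/12 s, in which the tool goes at most 41.7 mm and 7.16 degrees, less where a joint would pass 70% of its speed; a pose out of reach is approached as far as the arm can. A call with a gripper value outside its range is refused whole. The fingers move at their own pace and stop on an object; "squeeze" is the grip in N (left out, the last holds). Time passes only in rows, so rows that repeat a pose let the fingers close. It gives the time, the measured TCP pose, the force and the opening at its end, in the units of the state.
- readout.sense(): the state, without advancing time (a new reading comes with each control period).
- grab_frame(name): name is "side" or "top" or "wrist"; returns (picture, depth): 400x640x3 uint8, red, green, blue; 400x640 float32, mm along the optical axis (not along the pixel's ray), 0 where there is no reading.
- calibration(name): a dict with "vfov" (degrees; the focal length in pixels is half the picture's height over the tangent of half this angle, whatever the lens; pixels are square), "cx", "cy" (the principal point, pixels), "k1" (the pictures are not rectified: a ray, as slopes to the right and down, at radius r is drawn at 1 + k1 r^2 times it, then the intrinsics apply), "cam_to_world" (4x4, takes a point from camera to world coordinates). Camera axes: x right, y down, z forward; pixel columns grow to the right and rows downward; lengths in mm; the calibration is good to about 2 mm. A picture is of the moment at which its call begins: read the wrist's pose just before it. calibration takes no time and is no camera call; for the wrist camera it gives the pose at the moment of the call.
- r.sign_off(): hands the job in, once; it reports no verdict.
The state is a dict: "clock": time; "qpos": joint angles; "qvel": joint speeds; "joint_efforts": joint torques, N m; "eef_pos": TCP position; "tcp_rot": TCP orientation; "contact_force": force on the tool from outside, world axes, zero at the start; "wrist_torque": the same for the moment, N m; "opening": opening from 0.0 (shut) to 1.0 (fully open).
Only numpy, scipy, OpenCV 4.12 (cv2) and the standard library are available. Lean on these libraries where they do the work, as an engineer would, in place of code of your own. Each camera call takes 0.05 s, during which the arm holds its last target.

TASK

Slide the white soap jar along the board, out of the way of the low cupboard's right-hand door, then press that handleless door in near its free edge so that its catch lets go and it springs ajar, and swing it wide open, to about a right angle, with the fingertips. Nothing is to be picked up: the jar only slides, upright, and the door must not strike it. Leave the left-hand door shut and the other things where they stand.

Things in the scene. Friction and masses are not known exactly. Their poses are not given: they have to be found in the camera images.
- cupboard: Low cupboard fixed on the green board: plywood carcass 110 (x) x 300 (y) x 115 mm (z), two plain grey doors without handles facing the robot. Origin: on the board, middle of its width, 65 mm behind the carcass front; x points away from the robot into it, y left, z up. The doors stand 6 mm off the carcass: shut, outer faces at x = -85 mm, inner faces at -71 mm. They meet at y = 0; the right one is hinged at y = -148 mm, the left mirrored.
- right_hinge (a point): Point on the upright hinge line of the right door, fixed at cupboard x = -71, y = -148 mm, 57 mm above the board: at the inner face of the door's right edge.
- right_door_edge (a point): Middle of the right door's free edge (half its thickness, half its height, 58 mm above the board); moves with the door. The door is 146 mm wide, 14 mm thick, from z = 6 to 111 mm. Its own axes are the cupboard's when shut.
- right_hook (a point): Tip of the small steel catch hook on the inside of the right door, 20 mm from its free edge: 8 mm wide, sticks out 33 mm from the inner face, between z = 26 and 40 mm; moves with the door. A finger behind the door should stay above z = 45 mm.
- right_door (a joint): Angle of the right door, rad: 0 = shut and latched, negative = pressed in (stop at -0.04, 6 mm at the free edge), positive = open, up to 1.75. About 3.5 mm press at the free edge (-0.025, about 4 to 6 N there) drops the catch; as the finger draws back a damped plunger pushes the door ajar to about 0.55 in a second. Then it swings with slight friction (0.03 N m), stays where it is put, does not relatch.
- left_door (a joint): Angle of the left door, rad; same mechanism, positive = open. To stay shut.
- jar_center (a point): Centre (28.5 mm above the board) of the loose white round soap jar: 70 mm across, 57 mm high, about 0.12 kg, on the board in the right door's swing. The door sweeps all within 147 mm of its hinge line: the jar is clear when its centre is over 185 mm from that line seen from above (say in front of the left door), or beyond y = -225 mm in the cupboard's frame, right of the hinge.
- soap_jar: The same jar: origin at the centre of its underside. Beware, when moving about: a pull chain hangs over the robot at about x = 90, y = 200 mm, its lower end 785 mm above the board; a raised elbow can strike it, so keep the hand low between steps.
- front_reel: Bystander, to be left alone: a loose reel of pale thread, 35 mm across, 46 mm high, standing in front of the left-hand end of the cupboard. Origin: centre of its underside.
- top_tape: Bystander, to be left alone: a yellow tape measure, 58 x 73 x 33 mm, on top of the cupboard towards the back, right half. Origin: centre of its underside.
- top_chalk: Bystander, to be left alone: a flat piece of white tailor's chalk, 39 x 44 x 8 mm, on top of the cupboard towards the back, left half. Origin: centre of its underside.
- side_box: Bystander, to be left alone: a brown cardboard thread box, 45 x 70 x 33 mm, on the board to the left of the cupboard. Origin: centre of its underside.
- side_roll: Bystander, to be left alone: a roll of masking tape lying flat, 100 mm across, 25 mm high, on the board well to the left. Origin: centre of its underside.
There are look-alikes about, which are no part of the job. Of the things like the soap_jar, leave any that is black or purple; of the rest the smaller one is meant.

How it is judged:
By the outcome, as a careful person would: the job done as asked, in the order asked, and still so for the second after the job is handed in, with the robot touching nothing.
It also fails if it takes over 45 s, if anything falls off the work surface, if the arm or the gripper's body presses on something with over 40 N, if the wrist force passes 120 N, or if a joint passes its speed limit or range.

## Working session

There is one attempt and no reset: what is moved stays moved. The work goes in short steps, Python scripts to look and compute and a tool call to move; the robot and the scene stay as the last step left them, time stands still between calls to the robot, and variables do not carry over. Pictures are saved under pics/ and viewed, and the job is handed in when it is done.

Besides the shell and the picture viewer there is one more tool, called after "Emit:" as a command line: name --argument value ..., lists and objects as JSON in quotes. play_rows: Moves the arm, as the interface text tells. Its arguments: {"type":"object","properties":{"rows":{"type":"array"},"squeeze":{"type":"number"}},"required":["rows"]}

```bash
mkdir -p pics
cat > h.py <<'E'
import numpy as np, cv2
from rig import readout, grab_frame, calibration, r
def K(c):
    f=200/np.tan(np.radians(c['vfov'])/2); return f
def grab(n,fn):
    c=calibration(n); p,d=grab_frame(n); cv2.imwrite('pics/%s.png'%fn,p[:,:,::-1]); np.savez('pics/%s.npz'%fn,p=p,d=d,T=c['cam_to_world'],f=K(c),cx=c['cx'],cy=c['cy'],k1=c['k1']); return p,d
def world(fn):
    z=np.load('pics/%s.npz'%fn); f,cx,cy,k1=[float(z[k]) for k in('f','cx','cy','k1')]
    d=z['d']; H,W=d.shape; u,v=np.meshgrid(np.arange(W),np.arange(H))
    pts=np.stack([u,v],-1).reshape(-1,1,2).astype(float)
    q=cv2.undistortPoints(pts,np.array([[f,0,cx],[0,f,cy],[0,0,1]]),np.array([k1,0,0,0,0.]) ).reshape(H,W,2)
    P=np.stack([q[...,0]*d,q[...,1]*d,d],-1); T=z['T']
    X=P@T[:3,:3].T+T[:3,3]; X[d<=0]=np.nan
    return X,z['p']
E
python3 - <<'E'
from h import *
print(readout.sense())
for n in('side','top'):
    grab(n,n+'1'); c=calibration(n); print(n,c)
E
```

```text
{'clock': 0.0, 'qpos': array([-1.29341285e+00,  3.53655441e-01,  1.63413798e+00, -2.75871524e-05,
        1.15522151e+00, -2.38606320e-03]), 'qvel': array([-1.06185782e-03,  2.17173960e-05,  5.43572526e-04,  1.16713819e-03,
       -1.11530781e-03, -8.49425327e-04]), 'joint_efforts': array([-2.02058545e-03, -6.05261278e+01, -3.42066014e+01, -1.70189892e-04,
        9.27126763e-03,  2.89052009e-07]), 'eef_pos': array([ 172.45072662, -600.23167247,  230.55549301]), 'tcp_rot': array([-3.14017032e+00,  2.18294676e-05,  2.79780708e-01]), 'contact_force': array([ 1.02414657, -0.06686769,  0.20496243]), 'wrist_torque': array([0.02546818, 0.00715679, 0.03470379]), 'opening': 1.002607758868479}
side {'vfov': 54.38489358671364, 'cx': 321.06064239582673, 'cy': 192.76068611162336, 'k1': 0.017796875133549658, 'cam_to_world': array([[ 8.05518658e-01, -4.85221004e-01,  3.40147422e-01,
         2.22073187e+02],
       [-5.92563531e-01, -6.62349989e-01,  4.58433150e-01,
        -4.51306304e+02],
       [ 2.85524830e-03, -5.70835413e-01, -8.21059546e-01,
         8.45616855e+02],
       [ 0.00000000e+00,  0.00000000e+00,  0.00000000e+00,
         1.00000000e+00]])}
top {'vfov': 57.07657078023583, 'cx': 318.6587859640575, 'cy': 197.45172778384904, 'k1': 0.008958444342810415, 'cam_to_world': array([[-7.11373423e-03, -9.93479473e-01,  1.13788975e-01,
         4.17554584e+02],
       [-9.99693585e-01,  9.76353202e-03,  2.27466165e-02,
        -5.41439082e+01],
       [-2.37092788e-02, -1.13592295e-01, -9.93244512e-01,
         1.12713498e+03],
       [ 0.00000000e+00,  0.00000000e+00,  0.00000000e+00,
         1.00000000e+00]])}
```

View pics/side1.png

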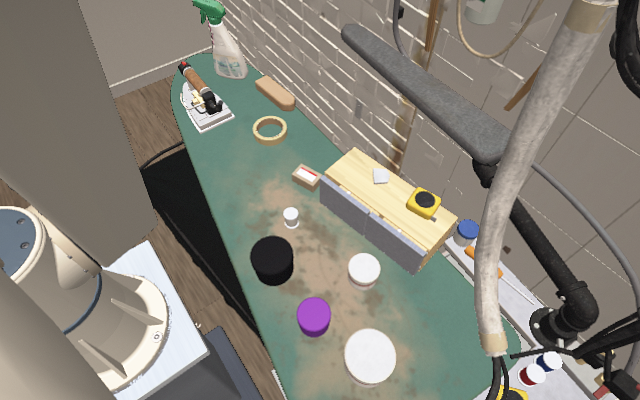

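View pics/top1.png

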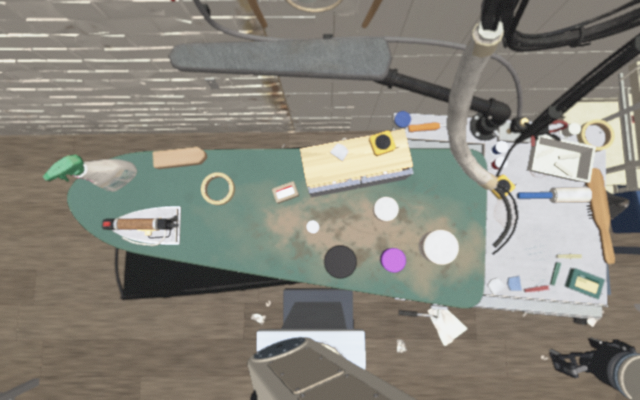

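Jar-like things in the top view are black (340,262), purple (393,260), large white (440,247) and small white (386,209). Black and purple are excluded, so the smaller white one at (386,209), side view (364,271), is the one meant. I'll measure it and check it in a crop.

```bash
cat > m.py <<'E'
from h import *
X,p=world('top1')
def circ(u0,u1,v0,v1,zmin,zmax,name,X=X):
    S=X[v0:v1,u0:u1].reshape(-1,3); S=S[(S[:,2]>zmin)&(S[:,2]<zmax)]
    (c,rad)=cv2.minEnclosingCircle(S[:,:2].astype(np.float32)); print(name,len(S),np.round(c),round(rad,1),'z',np.round(np.median(S[:,2]),1))
print('board z',np.nanmedian(X[215:235,250:290,2]))
circ(365,405,190,228,40,80,'white small')
circ(415,465,225,270,30,120,'white big')
circ(375,412,242,278,30,120,'purple'); circ(318,362,240,282,30,120,'black')
circ(302,324,218,238,30,70,'reel')
# cupboard top
S=X[120:200,290:425].reshape(-1,3); S=S[(S[:,2]>108)&(S[:,2]<122)]
rect=cv2.minAreaRect(S[:,:2].astype(np.float32)); print(rect, cv2.boxPoints(rect)); print(np.median(S[:,2]))
X2,p2=world('side1')
S=X2[140:275,310:460].reshape(-1,3);Q=S[(S[:,2]>112)&(S[:,2]<118)&(S[:,0]>600)]
rect=cv2.minAreaRect(Q[:,:2].astype(np.float32)); print('side',rect, cv2.boxPoints(rect))
circ(345,385,250,295,40,80,'white small side',X2)
# door face fit from side
F=S[(S[:,2]>20)&(S[:,2]<95)]
np.save('pics/F.npy',F); print(len(F))
im=cv2.resize(p[140:290,290:470,::-1],None,fx=4,fy=4); cv2.imwrite('pics/crop1.png',im)
E
python3 m.py
```

```text
board z 1.4071141392475965
white small 463 [ 506. -224.] 35.0 z 57.8
white big 1021 [ 397. -370.] 49.1 z 79.1
purple 493 [ 359. -241.] 35.3 z 57.5
black 878 [356. -88.] 46.8 z 77.1
reel 111 [457. -10.] 17.4 z 46.6
((636.6420288085938, -136.3535919189453), (130.77081298828125, 299.63800048828125), 10.179230690002441) [[ 5.4580859e+02 -4.4820595e-01]
 [ 5.9876306e+02 -2.9536981e+02]
 [ 7.2747546e+02 -2.7225897e+02]
 [ 6.7452100e+02  2.2662628e+01]]
115.29844142572392
side ((640.762451171875, -136.16888427734375), (128.48095703125, 299.83026123046875), 10.09859848022461) [[ 5.5123071e+02  1.5958023e-01]
 [ 6.0380371e+02 -2.9502554e+02]
 [ 7.3029419e+02 -2.7249734e+02]
 [ 6.7772119e+02  2.2687775e+01]]
white small side 829 [ 509. -224.] 35.9 z 57.8
2866
```

View pics/crop1.png

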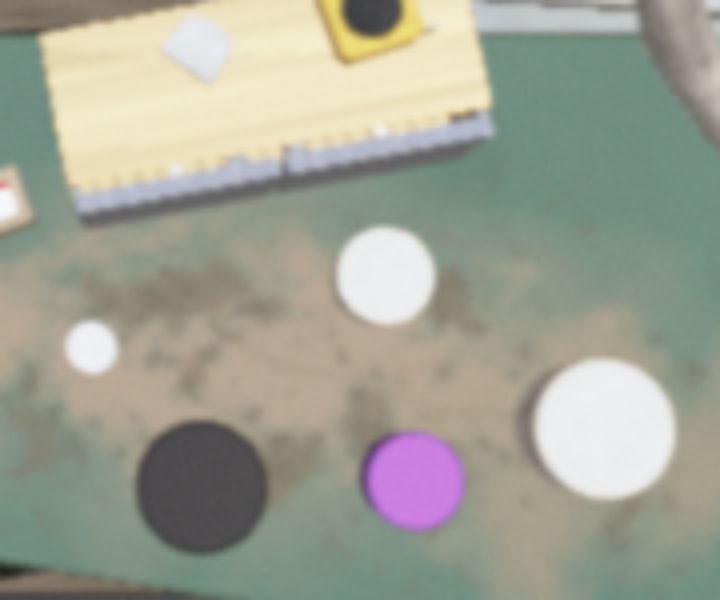

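```bash
cat > m2.py <<'E'
from h import *
X,p=world('side1'); 
th=np.radians(10.14); ex=np.array([np.cos(th),np.sin(th)]); ey=np.array([-np.sin(th),np.cos(th)])
S=X.reshape(-1,3); S=S[~np.isnan(S[:,0])]
xx=S[:,:2]@ex; yy=S[:,:2]@ey
c=np.array([638.7,-136.3]); 
m=(S[:,2]>20)&(S[:,2]<100)&(abs(yy-c@ey)<140)&(xx<c@ex-30)&(xx>c@ex-90)
print(m.sum(),np.percentile(xx[m]-c@ex,[5,25,50,75,95]))
A=np.c_[yy[m],np.ones(m.sum())]
y=xx[m]
for i in range(5):
    co=np.linalg.lstsq(A,y,rcond=None)[0]; k=abs(y-A@co)<3; A,y=A[k],y[k]
print(co, 'face x rel', co[0]*(c@ey)+co[1]-c@ex, len(y))
top=(S[:,2]>113)&(S[:,2]<117.5)&(abs(yy-c@ey)<145)&(abs(xx-c@ex)<90)
h,e=np.histogram(xx[top]-c@ex,np.arange(-90,90,5));print(dict(zip(e,h)))
t2=(S[:,2]>108)&(S[:,2]<112.5)&(abs(yy-c@ey)<145)&(abs(xx-c@ex)<90)
print(np.percentile(xx[t2]-c@ex,[1,10,50,90,99]))
E
python3 m2.py
```

```text
1847 [-65.44245459 -64.73775582 -64.24132985 -63.74909602 -62.97729638]
[-5.59871069e-04  5.40329712e+02] face x rel -64.25988746661073 1823
{np.int64(-90): np.int64(0), np.int64(-85): np.int64(0), np.int64(-80): np.int64(0), np.int64(-75): np.int64(0), np.int64(-70): np.int64(3), np.int64(-65): np.int64(50), np.int64(-60): np.int64(56), np.int64(-55): np.int64(31), np.int64(-50): np.int64(11), np.int64(-45): np.int64(252), np.int64(-40): np.int64(216), np.int64(-35): np.int64(215), np.int64(-30): np.int64(214), np.int64(-25): np.int64(207), np.int64(-20): np.int64(217), np.int64(-15): np.int64(211), np.int64(-10): np.int64(210), np.int64(-5): np.int64(206), np.int64(0): np.int64(196), np.int64(5): np.int64(191), np.int64(10): np.int64(154), np.int64(15): np.int64(124), np.int64(20): np.int64(130), np.int64(25): np.int64(102), np.int64(30): np.int64(133), np.int64(35): np.int64(106), np.int64(40): np.int64(110), np.int64(45): np.int64(130), np.int64(50): np.int64(118), np.int64(55): np.int64(136), np.int64(60): np.int64(126), np.int64(65): np.int64(11), np.int64(70): np.int64(0), np.int64(75): np.int64(0), np.int64(80): np.int64(0)}
[-65.39811863 -64.16622285 -58.30773218 -50.62885107   8.8665253 ]
```

The crop confirms it: the small white jar (r 35 mm, 57 mm high) sits in front of the right door, and the big white one (r 49) is a look-alike. Next I'll check for tall obstacles and compute the first move.

```bash
cat > g.py <<'E'
from h import *
O=np.array([659.,-132.7]); th=0.1775
R=np.array([[np.cos(th),-np.sin(th)],[np.sin(th),np.cos(th)]])
c2w=lambda x,y:O+R@[x,y]
w2c=lambda p:R.T@(np.array(p)[:2]-O)
E
python3 - <<'E'
from g import *
for n in('side1','top1'):
    X,p=world(n); 
    for x0 in range(200,800,100):
        row=[]
        for y0 in range(-800,300,100):
            m=(X[...,0]>=x0)&(X[...,0]<x0+100)&(X[...,1]>=y0)&(X[...,1]<y0+100)
            s=X[...,2][m]; row.append((int(np.percentile(s,2)),int(np.percentile(s,98))) if len(s) else None)
        print(n,x0,row)
print(calibration('wrist'))
import sys
s=readout.sense(); p0=np.array([172.6,-600.7]); a=.28
for t in [(-166,-145),(-166,-133),(-166,50)]:
    w=c2w(*t); d=w-p0
    print(t,w,'tool dx,dy cm',(d@[np.cos(a),np.sin(a)])/10,(d@[np.sin(a),-np.cos(a)])/10)
E
```

```text
side1 200 [None, None, None, None, (-42, 4), (-45, 3), (-881, 720), (-891, 516), (-893, 0), (-894, -426), (-893, -430)]
side1 300 [None, None, None, (-1, 81), (-1, 80), (-1, 60), (-1, 79), (0, 79), (-2, 4), (-448, 4), (-466, 4)]
side1 400 [None, None, (-2, 4), (-1, 79), (-1, 81), (-1, 59), (-1, 5), (-1, 48), (-1, 44), (-1, 4), (-1, 4)]
side1 500 [None, None, (-25, 144), (-1, 209), (-1, 194), (0, 112), (-1, 115), (0, 117), (-1, 108), (-1, 32), (-1, 26)]
side1 600 [None, (-27, 223), (-27, 196), (-2, 238), (-1, 587), (1, 611), (6, 147), (6, 125), (0, 117), (-1, 4), (-2, 26)]
side1 700 [(-28, 67), (-27, 221), (-96, 245), (-43, 125), (-96, 618), (-96, 616), (113, 146), None, (-3, 0), (-4, 2), (-4, 2)]
top1 200 [(-46, 1), (-47, 390), (-48, 453), (-68, 569), (-73, 5), (-40, 5), (-3, 680), (-1, 647), (-433, 549), (-449, -424), (-457, -427)]
top1 300 [(-29, 0), (-29, -20), (-29, 108), (-2, 80), (-2, 82), (-2, 60), (-2, 79), (-2, 80), (-3, 5), (-5, 5), (-5, 5)]
top1 400 [(-30, -21), (-29, -21), (-29, 127), (-2, 79), (-2, 82), (-2, 59), (-2, 21), (-2, 49), (-2, 6), (-3, 5), (-3, 5)]
top1 500 [(
[... 419 characters left out ...]
68644917, 'cy': 197.5327976840875, 'k1': -0.05927846100784011, 'cam_to_world': array([[ 2.75085802e-01, -9.17414955e-01, -2.87537131e-01,
         2.46125956e+02],
       [-9.61418956e-01, -2.62861932e-01, -8.10999152e-02,
        -5.79127749e+02],
       [-1.18029075e-03,  2.98753084e-01, -9.54329713e-01,
         3.72062093e+02],
       [ 0.00000000e+00,  0.00000000e+00,  0.00000000e+00,
         1.00000000e+00]])}
(-166, -145) [ 521.21072423 -304.73230941] tool dx,dy cm 41.68265754581127 -18.810081581268072
(-166, -133) [ 519.09189134 -292.92085111] tool dx,dy cm 41.8054422807988 -20.00378334840007
(-166, 50) [ 486.77968981 -112.79611202] tool dx,dy cm 43.67790948935853 -38.20773529716297
```

Run:
```python
from g import *
for n in('side1','top1'):
    X,p=world(n); v,u=np.where((X[...,2]>100)&(X[...,0]>440)&(X[...,0]<640)&(X[...,1]>-600)&(X[...,1]<-300))
    for i in range(0,len(v),max(1,len(v)//30)): print(n,u[i],v[i],np.round(X[v[i],u[i]]))
```

```text
side1 489 204 [ 640. -337.  326.]
side1 494 217 [ 637. -355.  313.]
side1 491 225 [ 632. -359.  300.]
side1 484 232 [ 625. -358.  282.]
side1 491 238 [ 626. -372.  282.]
side1 490 244 [ 623. -377.  271.]
side1 477 250 [ 614. -369.  247.]
side1 489 255 [ 619. -387.  253.]
side1 479 261 [ 606. -383.  239.]
side1 475 267 [ 604. -384.  219.]
side1 476 273 [ 599. -392.  215.]
side1 474 279 [ 597. -396.  199.]
side1 496 284 [ 614. -425.  210.]
side1 494 290 [ 604. -430.  207.]
side1 494 296 [ 603. -437.  196.]
side1 492 302 [ 593. -442.  194.]
side1 486 308 [ 581. -442.  185.]
side1 481 314 [ 574. -444.  170.]
side1 497 319 [ 587. -466.  175.]
side1 486 325 [ 570. -462.  163.]
side1 500 330 [ 583. -481.  162.]
side1 504 335 [ 586. -491.  154.]
side1 480 341 [ 555. -474.  131.]
side1 483 346 [ 551. -483.  136.]
side1 488 351 [ 554. -493.  131.]
side1 490 354 [ 553. -499.  129.]
side1 494 358 [ 556. -507.  125.]
side1 504 368 [ 556. -528.  126.]
side1 505 379 [ 542. -539.  129.]
side1 504 389 [ 529. -548.  127.]
side1 504 398 [ 517. -556.  133.]
top1 455 137 [ 640. -337.  330.]
top1 463 141 
[... 276 characters left out ...]
  233.]
top1 473 164 [ 602. -419.  215.]
top1 477 166 [ 600. -435.  199.]
top1 480 168 [ 596. -446.  191.]
top1 482 170 [ 593. -455.  181.]
top1 480 172 [ 587. -447.  185.]
top1 474 174 [ 582. -431.  187.]
top1 496 175 [ 592. -524.  106.]
top1 487 177 [ 577. -473.  166.]
top1 486 179 [ 573. -472.  162.]
top1 490 181 [ 568. -483.  158.]
top1 477 184 [ 564. -461.  129.]
top1 486 186 [ 556. -477.  147.]
top1 494 188 [ 552. -503.  135.]
top1 502 191 [ 545. -529.  125.]
top1 504 196 [ 532. -535.  120.]
top1 513 201 [ 517. -555.  126.]
top1 506 207 [ 503. -543.  110.]
top1 515 212 [ 488. -560.  124.]
top1 509 218 [ 472. -548.  114.]
top1 507 224 [ 456. -543.  110.]
top1 514 229 [ 442. -554.  123.]
```

Emit:
play_rows --rows '[[255,[3.5,-1.6,0.7],[0,0,0.01]],[255,[7,-3.3,1.3],[0,0,0.02]],[255,[10.5,-5,2],[0,0,0.03]],[255,[14,-6.6,2.7],[0,0,0.04]],[255,[17.5,-8.3,3.3],[0,0,0.05]],[255,[21,-10,4],[0,0,0.06]],[255,[24.5,-11.6,4.7],[0,0,0.07]],[255,[28,-13.3,5.4],[0,0,0.08]],[255,[31.5,-15,6],[0,0,0.09]],[255,[35,-16.6,6.7],[0,0,0.1]],[255,[38.5,-18.2,7.4],[0,0,0.1025]],[255,[41.8,-19.8,8],[0,0,0.1025]]]'

```text
clock: 1.1
eef_pos: [520.8, -293.2, 150.6]
tcp_rot: [-3.141, 0.0, 0.177]
contact_force: [0.1, -1.1, 0.3]
opening: 0.0
```

```bash
cat > st.py <<'E'
from g import *
s=readout.sense(); print(round(s['clock'],2),'w',np.round(s['eef_pos'],1),'cup',np.round(w2c(s['eef_pos']),1),'rot',np.round(s['tcp_rot'],3),'F',np.round(s['contact_force'],1),'op',round(s['opening'],2),'q',np.round(s['qpos'],2))
E
python3 st.py; python3 -c "
from g import *
grab('side','side2')"
```

```text
1.1 w [ 520.8 -293.2  150.6] cup [-164.3 -133.6] rot [-3.141  0.     0.177] F [ 0.1 -1.1  0.3] op 0.0 q [-0.52  0.4   1.76  0.    0.98  0.88]
```

View pics/side2.png

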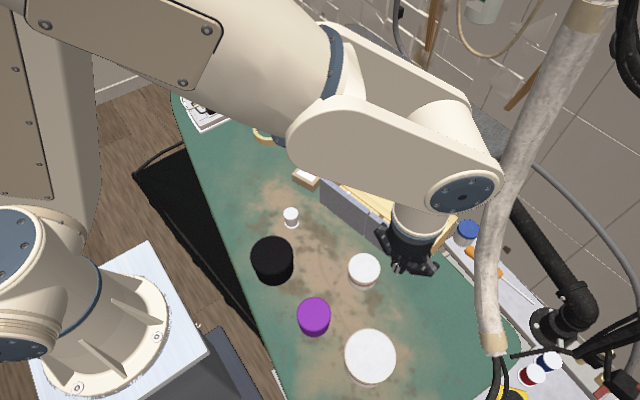

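The hand hangs just right of the jar (364,270), with the fingers near (410,265). I'll lower it to about 18 mm.

Emit:
play_rows --rows '[[255,[0,0,3],[0,0,0]],[255,[0,0,6],[0,0,0]],[255,[0,0,9],[0,0,0]],[255,[0,0,11.5],[0,0,0]],[255,[0,0,13.2],[0,0,0]],[255,[0,0,13.2],[0,0,0]],[255,[0,0,13.2],[0,0,0]]]'

```text
clock: 1.73
eef_pos: [518.9, -294.6, 18.5]
tcp_rot: [-3.14, 0.002, 0.177]
contact_force: [0.4, -0.2, -0.3]
opening: -0.002
```

```bash
python3 st.py; python3 -c "
from g import *
grab('side','side3');grab('wrist','w3')
X,p=world('side3');S=X[240:300,340:385].reshape(-1,3);S=S[(S[:,2]>50)&(S[:,2]<62)]
c,rr=cv2.minEnclosingCircle(S[:,:2].astype(np.float32));print(c,rr,w2c(c))
im=cv2.resize(p[200:330,280:480,::-1],None,fx=4,fy=4); cv2.imwrite('pics/crop3.png',im)"
```

```text
1.73 w [ 518.9 -294.6   18.5] cup [-166.5 -134.6] rot [-3.14e+00  2.00e-03  1.77e-01] F [ 0.4 -0.2 -0.3] op -0.0 q [-0.52  0.58  1.83  0.    0.73  0.87]
(508.34326171875, -239.77252197265625) 50.453094482421875 [-167.19538024  -78.78884806]
```

View pics/crop3.png

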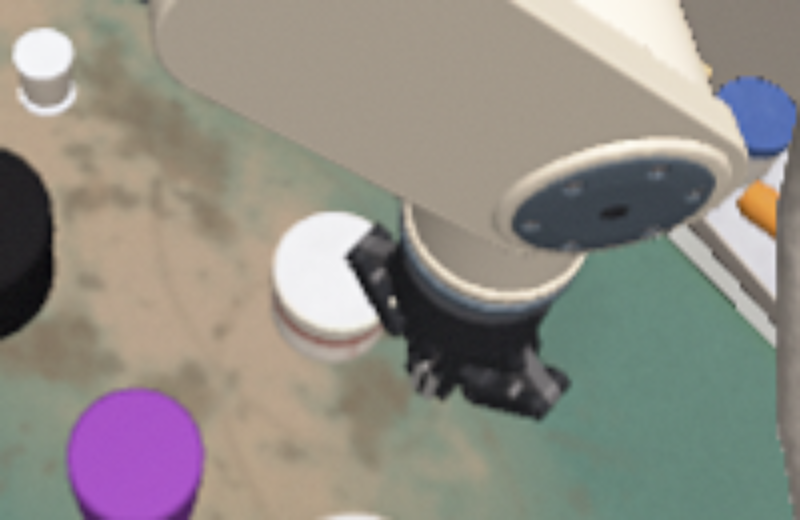

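View pics/w3.png

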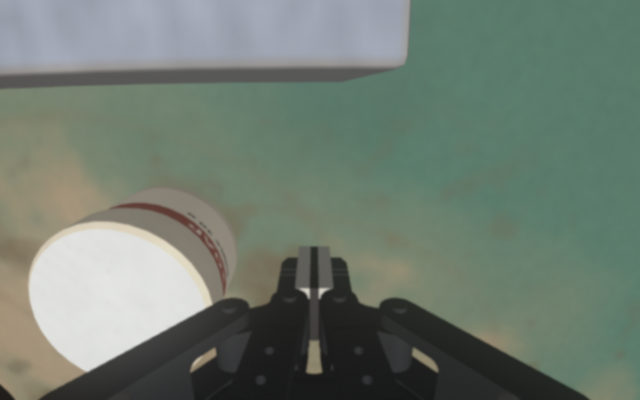

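```bash
python3 -c "
from g import *
X,p=world('w3')
t=readout.sense()['eef_pos']
for u,v in [(285,265),(290,285),(300,260),(270,300),(235,303),(220,312),(180,330),(120,360),(60,390),(285,300),(150,300),(180,200),(320,255)]:
    x=X[v,u]; c=w2c(x)-w2c(t) if x[0]==x[0] else None; print(u,v,np.round(x,0),'rel cup',c,'above tcp',x[2]-t[2])
S=X[215:400,20:225].reshape(-1,3);S=S[(S[:,2]>53)&(S[:,2]<61)]
print(len(S), w2c(S.mean(0)), [np.round(w2c(q)) for q in (S[S[:,0].argmax()],S[S[:,1].argmin()],S[S[:,1].argmax()])])
"
```

```text
285 265 [ 525. -282.   33.] rel cup [ 7.41452126 12.35012393] above tcp 13.048142130171811
290 285 [ 524. -285.   46.] rel cup [5.92141966 9.52832074] above tcp 25.844313034625927
300 260 [ 530. -288.   35.] rel cup [10.53057334  6.13761057] above tcp 14.674948003884651
270 300 [ 529. -279.   64.] rel cup [11.36459355 14.67860034] above tcp 43.79436780965537
235 303 [ 529. -269.   69.] rel cup [13.67291874 24.70315405] above tcp 48.942118992232125
220 312 [ 527. -265.   71.] rel cup [11.76617499 29.00894212] above tcp 50.89008535463739
180 330 [ 525. -256.   80.] rel cup [11.77284708 38.21383571] above tcp 59.489755991306126
120 360 [ 524. -245.   92.] rel cup [12.14651329 49.05953499] above tcp 71.97730168893472
60 390 [ 522. -236.  102.] rel cup [12.08165361 58.21419983] above tcp 81.99740112434183
285 300 [ 530. -284.   65.] rel cup [11.68501805  9.81442721] above tcp 44.252541322537525
150 300 [ 515. -237.   55.] rel cup [ 5.07948425 58.73027185] above tcp 35.10602795412622
180 200 [ 539. -232.   17.] rel cup [29.84365989 59.03704309] above tcp -3.833511366220179
320 255 [ 531. -295.   31.] rel cup [10.69980647 -1.92442223] above tcp 10.625684167364042
18664 [-156.72834451  -62.7469113 ] [array([-131.,  -71.]), array([-162.,  -98.]), array([-161.,  -29.])]
```

Emit:
play_rows --rows '[[255,[0.2,0,-0.9],[0,0,0]],[255,[0.3,-0.7,-0.9],[0,0,0]],[255,[0.3,-1.4,-0.9],[0,0,0]],[255,[0.3,-2.0,-0.9],[0,0,0]],[255,[0.3,-2.6,-0.9],[0,0,0]],[255,[0.3,-3.2,-0.9],[0,0,0]],[255,[0.3,-3.9,-0.9],[0,0,0]],[255,[0.3,-4.6,-0.9],[0,0,0]],[255,[0.3,-5.3,-0.9],[0,0,0]],[255,[0.3,-6.0,-0.9],[0,0,0]],[255,[0.3,-6.4,-0.9],[0,0,0]],[255,[0.3,-6.4,-0.9],[0,0,0]]]'

```text
clock: 2.83
eef_pos: [510.8, -230.3, 28.1]
tcp_rot: [-3.141, 0.001, 0.178]
contact_force: [0.6, 0.1, -0.6]
opening: -0.002
```

```bash
python3 st.py
cat > wj.py <<'E'
from g import *
import sys
n=sys.argv[1]; grab('wrist',n)
X,p=world(n); m=(p.min(-1)>150)&(X[...,2]>50)&(X[...,2]<62)
k,l,s,c=cv2.connectedComponentsWithStats(m.astype(np.uint8)); i=1+s[1:,4].argmax(); S=X[l==i]
print('jar top px',c[i],s[i]); A=np.c_[S[:,:2],np.ones(len(S))]
h=cv2.convexHull(S[:,:2].astype(np.float32))[:,0]; print('minc',cv2.minEnclosingCircle(h)[1], w2c(cv2.minEnclosingCircle(h)[0]))
E
python3 wj.py w4
```

```text
2.83 w [ 510.8 -230.3   28.1] cup [-163.1  -69.9] rot [-3.141e+00  1.000e-03  1.780e-01] F [ 0.6  0.1 -0.6] op -0.0 q [-0.43  0.53  1.91  0.    0.71  0.97]
jar top px [175.00611056 277.37928094] [   99   221   175   128 14074]
minc 34.600059509277344 [-164.28909584  -20.11687579]
```

View pics/w4.png

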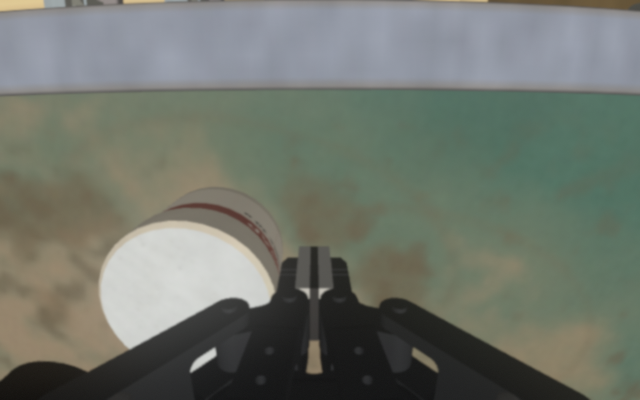

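Wrist view: the jar is upright at (187,280), touching the fingers at about (285,265), and it slides straight. I'll push on.

Emit:
play_rows --rows '[[255,[0,-0.6,0],[0,0,0]],[255,[0,-1.3,0],[0,0,0]],[255,[0,-2.0,0],[0,0,0]],[255,[0,-2.7,0],[0,0,0]],[255,[0,-3.4,0],[0,0,0]],[255,[0,-4.1,0],[0,0,0]],[255,[0,-4.8,0],[0,0,0]],[255,[0,-5.5,0],[0,0,0]],[255,[0,-6.2,0],[0,0,0]],[255,[0,-6.8,0],[0,0,0]],[255,[0,-7.2,0],[0,0,0]],[255,[0,-7.2,0],[0,0,0]]]'

```text
clock: 3.88
eef_pos: [498.3, -159.7, 28.2]
tcp_rot: [-3.141, 0.0, 0.178]
contact_force: [0.6, 0.1, -0.2]
opening: 0.002
```

```bash
python3 st.py; python3 wj.py w5
```

```text
3.88 w [ 498.3 -159.7   28.2] cup [-163.     1.8] rot [-3.141  0.     0.178] F [ 0.6  0.1 -0.2] op 0.0 q [-0.31  0.49  1.99  0.    0.66  1.08]
jar top px [175.00416697 277.71377254] [  100   222   174   127 13919]
minc 34.850589752197266 [-165.13151485   51.6774202 ]
```

View pics/w5.png

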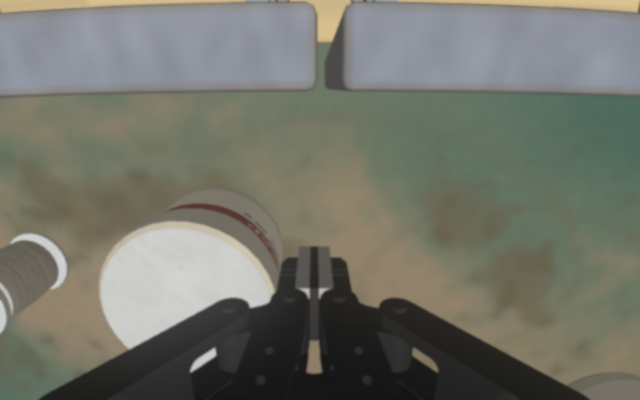

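```bash
python3 -c "
from g import *
X,p=world('w5')
for v in (30,50,70,85):
  for u in (100,250,300,312,318,325,330,335,340,346,352,400,500,620):
    x=X[v,u]; print(v,u,p[v,u],np.round(w2c(x),1),round(float(x[2]),1))
"; python3 -c "
from g import *
grab('side','side5');X,p=world('side5')
im=cv2.resize(p[130:300,260:480,::-1],None,fx=3.5,fy=3.5); cv2.imwrite('pics/crop5.png',im)"
```

```text
30 100 [148 152 162] [-76.9  35.8] 110.9
30 250 [143 147 157] [-77.4  12. ] 110.1
30 300 [143 147 158] [-77.5   4.1] 110.2
30 312 [141 141 139] [-77.4   2.3] 109.7
30 318 [197 176 134] [-61.6   0.2] 3.5
30 325 [214 190 143] [-61.7  -2.9] 3.8
30 330 [214 190 143] [-61.9  -5. ] 5.1
30 335 [196 175 133] [-61.8  -7.2] 4.6
30 340 [77 75 72] [-76.4  -2.6] 103.1
30 346 [127 124 121] [-77.3  -3.1] 109.3
30 352 [140 142 148] [-77.4  -4. ] 110.1
30 400 [145 150 160] [-77.6 -11.2] 111.7
30 500 [142 147 157] [-76.8 -28.2] 108.9
30 620 [141 146 157] [-76.  -48.8] 109.5
50 100 [149 154 166] [-79.8  36.6] 110.2
50 250 [139 143 154] [-80.4  12. ] 110.8
50 300 [140 145 155] [-80.4   4.2] 110.0
50 312 [141 140 139] [-80.3   2.3] 109.3
50 318 [105 114  99] [-69.4   0.1] -1.7
50 325 [108 119 102] [-69.5  -3.1] -0.6
50 330 [79 78 75] [-76.   -2.5] 65.2
50 335 [78 76 74] [-78.4  -2.5] 89.8
50 340 [76 74 72] [-79.8  -2.6] 104.5
50 346 [126 124 121] [-80.5  -3.1] 110.7
50 352 [137 139 146] [-80.3  -4.2] 108.7
50 400 [147 152 163] [-80.3 -11.8] 109.8
50 500 [143 148 158] [-80. -28.] 110.2
50 620 [142 147 158
[... 437 characters left out ...]
[-83.3  -4.3] 108.3
70 400 [144 149 159] [-83.4 -12. ] 109.7
70 500 [140 146 157] [-83.2 -27.9] 111.2
70 620 [143 149 160] [-82.4 -49.5] 110.3
85 100 [143 145 151] [-85.3  37.4] 110.2
85 250 [139 138 139] [-85.7  12.6] 108.7
85 300 [141 140 140] [-85.8   4.2] 109.8
85 312 [128 127 124] [-85.8   2.3] 109.3
85 318 [109 119 101] [-84.8   0.1] -0.3
85 325 [87 90 82] [-85.   -2.6] 19.1
85 330 [75 74 71] [-85.4  -2.7] 62.3
85 335 [73 72 70] [-85.5  -2.9] 84.4
85 340 [74 74 72] [-85.7  -2.9] 101.2
85 346 [116 114 112] [-85.8  -3.3] 109.5
85 352 [135 134 134] [-85.7  -4.4] 108.7
85 400 [137 137 138] [-85.7 -12.3] 109.1
85 500 [137 138 142] [-85.5 -29.2] 109.2
85 620 [141 145 154] [-84.8 -51. ] 109.3
```

View pics/crop5.png

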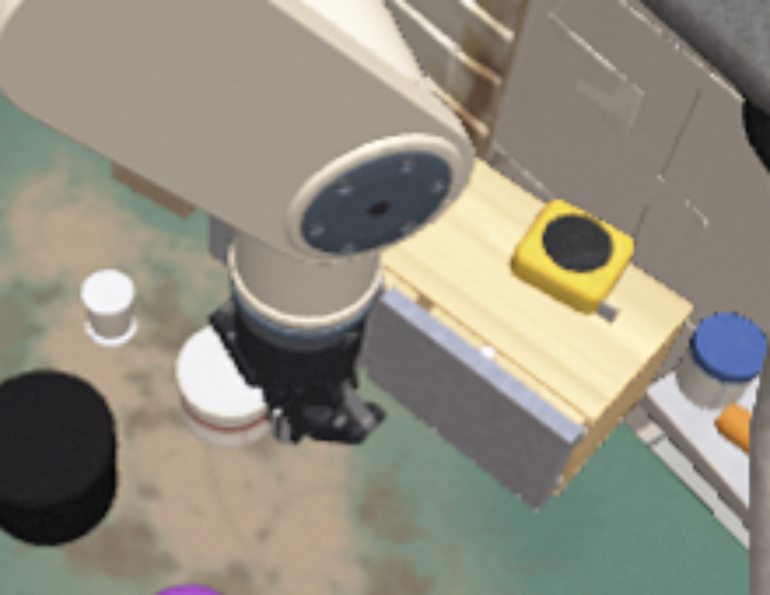

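Side view: the jar is upright in front of the left door at about (225,385) in the crop, and the swing is free (centre 221 mm from the hinge line). Now I'll go in front of the right door near its free edge.

Emit:
play_rows --rows '[[255,[0,0.8,0],[0,0,0]],[255,[0,1.6,-1.5],[0,0,0]],[255,[0,2.4,-3.2],[0,0,0]],[255,[1.5,2.4,-4.7],[0,0,0]],[255,[3.2,2.4,-4.7],[0,0,0]],[255,[5.0,2.4,-4.7],[0,0,0]],[255,[5.7,2.4,-4.7],[0,0,0]],[255,[5.7,2.4,-4.7],[0,0,0]]]'

```text
clock: 4.65
eef_pos: [560.4, -174.7, 75.3]
tcp_rot: [3.141, -0.001, 0.178]
contact_force: [-0.9, -0.0, -0.6]
opening: -0.001
```

```bash
python3 st.py; python3 wj.py w6
```

```text
4.65 w [ 560.4 -174.7   75.3] cup [-104.5  -23.9] rot [ 3.141e+00 -1.000e-03  1.780e-01] F [-0.9 -0.  -0.6] op -0.0 q [-0.3   0.48  1.84 -0.    0.82  1.09]
jar top px [157.9744898  316.72091837] [ 126  297   80   51 1960]
minc 28.320819854736328 [-153.00621751   59.24005653]
```

View pics/w6.png

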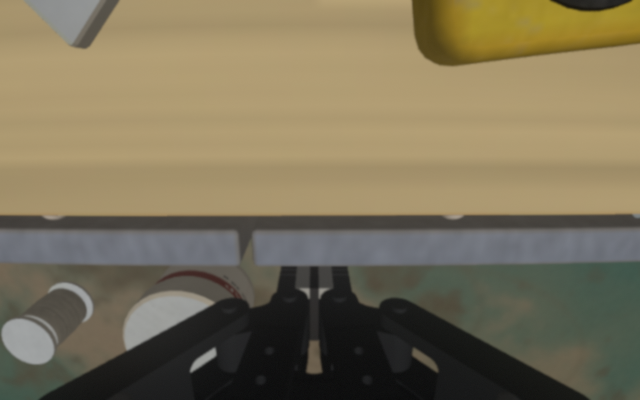

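Wrist view: the fingertips (315,270) are in front of the right door, just right of the gap (245,245). Pressing.

Emit:
play_rows --rows '[[255,[0.4,0,0],[0,0,0]],[255,[0.7,0,0],[0,0,0]],[255,[0.9,0,0],[0,0,0]],[255,[1.1,0,0],[0,0,0]],[255,[1.2,0,0],[0,0,0]],[255,[1.2,0,0],[0,0,0]]]'

```text
clock: 5.2
eef_pos: [570.1, -171.8, 75.1]
tcp_rot: [-3.141, 0.001, 0.177]
contact_force: [-3.5, 0.0, 0.9]
opening: -0.001
```

```bash
python3 st.py
```

```text
5.2 w [ 570.1 -171.8   75.1] cup [-94.4 -22.8] rot [-3.141e+00  1.000e-03  1.770e-01] F [-3.5  0.   0.9] op -0.0 q [-0.3   0.5   1.81 -0.    0.83  1.1 ]
```

Emit:
play_rows --rows '[[255,[0.1,0,0],[0,0,0]],[255,[0.2,0,0],[0,0,0]],[255,[0.2,0,0],[0,0,0]]]'

```text
clock: 5.45
eef_pos: [571.6, -171.4, 75.0]
tcp_rot: [-3.141, 0.002, 0.177]
contact_force: [-7.3, -0.2, 3.3]
opening: -0.005
```

```bash
python3 st.py
```

```text
5.45 w [ 571.6 -171.4   75. ] cup [-92.8 -22.7] rot [-3.141e+00  2.000e-03  1.770e-01] F [-7.3 -0.2  3.3] op -0.0 q [-0.29  0.5   1.81 -0.    0.84  1.1 ]
```

Emit:
play_rows --rows '[[255,[-0.8,0,0],[0,0,0]],[255,[-1.8,0,0],[0,0,0]],[255,[-3.0,0,0],[0,0,0]],[255,[-4.2,0,-0.5],[0,0,0]],[255,[-5.4,0,-1.5],[0,0,0]],[255,[-6.6,0,-3],[0,0,0]],[255,[-7.8,0,-4.5],[0,0,0]],[255,[-9,0,-6],[0,0,0]],[255,[-10,0,-7],[0,0,0]],[255,[-10,0,-7],[0,0,0]]]'

```text
clock: 6.28
eef_pos: [473.2, -190.0, 147.5]
tcp_rot: [3.14, -0.003, 0.176]
contact_force: [0.7, -0.6, 0.0]
opening: -0.001
```

```bash
python3 st.py;  python3 wj.py w7
```

```text
6.28 w [ 473.2 -190.   147.5] cup [-193.   -23.6] rot [ 3.14e+00 -3.00e-03  1.76e-01] F [ 0.7 -0.6  0. ] op -0.0 q [-0.38  0.28  1.96 -0.    0.91  1.01]
jar top px [204.99159236 162.90726115] [ 155  114  101   99 7850]
minc 35.22737503051758 [-165.97183393   51.45965671]
```

View pics/w7.png

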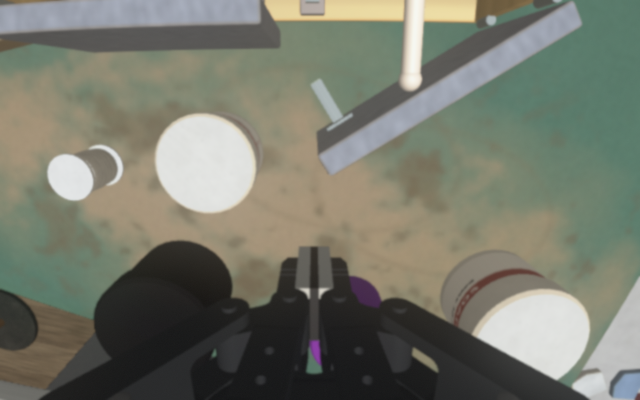

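The door has sprung ajar: its free edge is at (325,150), the hook at (330,100), a white plunger rod at (412,50), and the jar is untouched at (205,163).

```bash
cat > da.py <<'E'
from g import *
import sys
def door(n,show=True):
    X,p=world(n); C=np.full(X.shape,np.nan)
    d=X[...,:2]-O; C[...,0]=d@R[:,0]; C[...,1]=d@R[:,1]; C[...,2]=X[...,2]
    m=(C[...,2]>108)&(C[...,2]<113)&(C[...,1]<10)&(C[...,1]>-200)&(C[...,0]<-74)&(C[...,0]>-235)
    S=C[m][:,:2].astype(np.float32); 
    r=cv2.minAreaRect(S); 
    vx,vy,x0,y0=cv2.fitLine(S,cv2.DIST_HUBER,0,.01,.01).ravel(); a=np.arctan2(-vx,vy); 
    if a<-0.2: a+=np.pi
    print('door pts',len(S),'angle',a,'rect',r); print(np.round(cv2.boxPoints(r)))
    return C,p
if __name__=='__main__':
    C,p=door(sys.argv[1])
    for a in sys.argv[2:]:
        u,v=map(int,a.split(',')); print(u,v,np.round(C[v,u]))
E
python3 da.py w7 412,80 412,60 415,20 330,100 340,120 325,140 330,165
```

```text
door pts 8325 angle 0.5406611 rect ((-84.99312591552734, -72.33133697509766), (93.85193634033203, 145.54991149902344), 28.79338264465332)
[[-161.  -31.]
 [ -91. -159.]
 [  -9. -114.]
 [ -79.   14.]]
412 80 [-112.  -73.  104.]
412 60 [-102.  -73.  102.]
415 20 [-84. -73. 103.]
330 100 [-124.  -35.   38.]
340 120 [-137.  -42.   46.]
325 140 [-146.  -30.   79.]
330 165 [-155.  -32.  110.]
```

Emit:
play_rows --rows '[[255,[2,-0.2,0],[0,0,0]],[255,[4.2,-0.4,0],[0,0,0]],[255,[6.4,-0.6,0],[0,0,0]],[255,[8,-0.6,0],[0,0,0]],[255,[8.5,-0.6,0.5],[0,0,0]],[255,[8.5,-0.6,2],[0,0,0]],[255,[8.5,-0.6,4],[0,0,0]],[255,[8.5,-0.6,6],[0,0,0]],[255,[8.5,-0.6,6.8],[0,0,0]],[255,[8.5,-0.6,6.8],[0,0,0]]]'

```text
clock: 7.17
eef_pos: [554.8, -167.9, 74.6]
tcp_rot: [-3.139, 0.004, 0.177]
contact_force: [-0.2, 1.2, 1.4]
opening: 0.002
```

```bash
python3 st.py;  python3 wj.py w8; python3 da.py w8; python3 -c "
from g import *
p,d=grab('side','side8')
cv2.imwrite('pics/crop8.png',cv2.resize(p[130:300,260:480,::-1],None,fx=3.5,fy=3.5))"
```

```text
7.17 w [ 554.8 -167.9   74.6] cup [-108.8  -16.3] rot [-3.139  0.004  0.177] F [-0.2  1.2  1.4] op 0.0 q [-0.3   0.48  1.85  0.    0.82  1.1 ]
jar top px [170.42197599 310.11403509] [ 137  289   83   54 2166]
minc 29.169879913330078 [-152.93511174   59.59547429]
door pts 7047 angle -0.05149062 rect ((-106.86604309082031, -61.68364715576172), (146.83953857421875, 57.865562438964844), 86.60293579101562)
[[-140. -133.]
 [ -82. -137.]
 [ -74.   10.]
 [-131.   13.]]
```

View pics/w8.png

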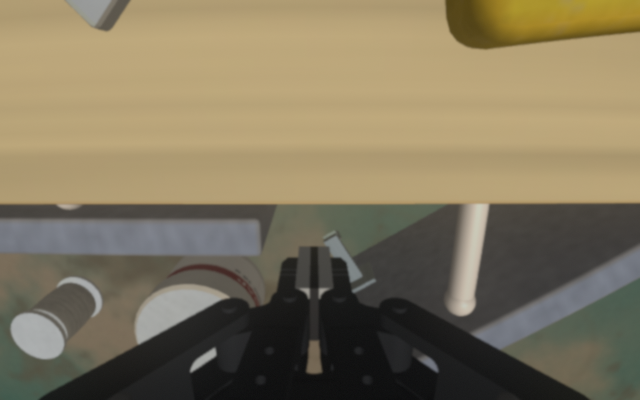

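View pics/crop8.png

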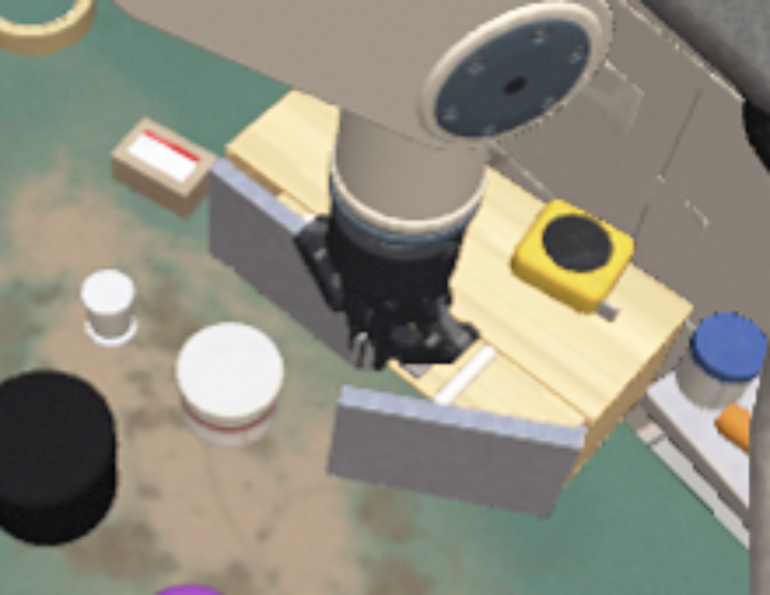

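```bash
python3 -c "
import numpy as np
c=np.array([-108.8,-16.3])
for f,o,r in [(.5,22,125),(.54,15,123)]+[(x,14,122) for x in np.r_[.6:1.5:.07,1.5,1.53,1.55]]:
    p=np.array([-71,-148])+r*np.array([-np.sin(f),np.cos(f)])+o*np.array([np.cos(f),np.sin(f)])
    d=(p-c)/10; print(round(f,2),p.round(), 'dx,dy',d[0].round(2),-d[1].round(2))
"
```

```text
0.5 [-112.  -28.] dx,dy -0.28 1.15
0.54 [-121.  -35.] dx,dy -1.26 1.85
0.6 [-128.  -39.] dx,dy -1.95 2.31
0.67 [-136.  -44.] dx,dy -2.7 2.74
0.74 [-143.  -48.] dx,dy -3.41 3.22
0.81 [-150.  -54.] dx,dy -4.09 3.74
0.88 [-156.  -59.] dx,dy -4.73 4.32
0.95 [-162.  -66.] dx,dy -5.33 4.93
1.02 [-168.  -72.] dx,dy -5.88 5.59
1.09 [-173.  -79.] dx,dy -6.39 6.29
1.16 [-177.  -86.] dx,dy -6.85 7.01
1.23 [-181.  -94.] dx,dy -7.25 7.77
1.3 [-185. -102.] dx,dy -7.6 8.56
1.37 [-188. -110.] dx,dy -7.9 9.36
1.44 [-190. -118.] dx,dy -8.13 10.19
1.5 [-192. -125.] dx,dy -8.29 10.91
1.53 [-192. -129.] dx,dy -8.35 11.27
1.55 [-193. -131.] dx,dy -8.39 11.52
```

Emit:
play_rows --rows '[[255,[-0.3,1.1,-0.6],[0,0,0]],[255,[-1.3,1.9,-0.7],[0,0,0]],[255,[-2.0,2.3,-0.7],[0,0,0]],[255,[-2.7,2.7,-0.7],[0,0,0]],[255,[-3.4,3.2,-0.7],[0,0,0]],[255,[-4.1,3.7,-0.7],[0,0,0]],[255,[-4.7,4.3,-0.7],[0,0,0]],[255,[-5.3,4.9,-0.7],[0,0,0]],[255,[-5.9,5.6,-0.7],[0,0,0]],[255,[-6.4,6.3,-0.7],[0,0,0]],[255,[-6.4,6.3,-0.7],[0,0,0]]]'

```text
clock: 8.18
eef_pos: [504.3, -243.2, 84.2]
tcp_rot: [3.141, 0.0, 0.176]
contact_force: [-0.5, -0.8, 0.6]
opening: 0.002
```

```bash
python3 st.py;  python3 wj.py w9; python3 da.py w9
```

```text
8.18 w [ 504.3 -243.2   84.2] cup [-171.7  -81.4] rot [3.141 0.    0.176] F [-0.5 -0.8  0.6] op 0.0 q [-0.45  0.44  1.89 -0.    0.81  0.94]
jar top px [ 71.50734109 224.77618621] [   10   166   124   118 11170]
minc 35.6045036315918 [-165.53779342   51.38484905]
door pts 13407 angle 1.0780323 rect ((-125.0233154296875, -74.9838638305664), (169.9932098388672, 101.99054718017578), 89.9826431274414)
[[-176. -160.]
 [ -74. -160.]
 [ -74.   10.]
 [-176.   10.]]
```

View pics/w9.png

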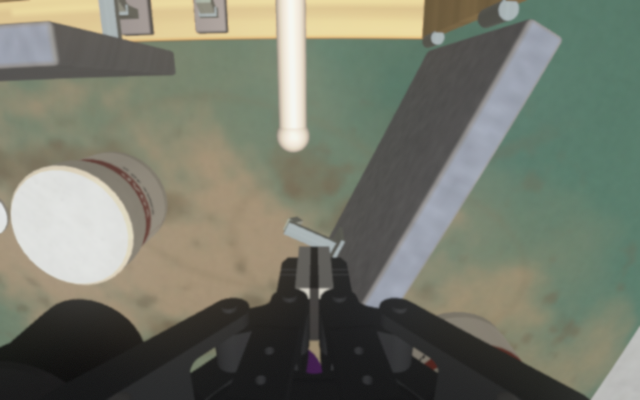

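The door follows on the fingertips, at about 1.05 rad (edge near (345,270)). Carry on to about 1.55.

Emit:
play_rows --rows '[[255,[-0.5,0.7,0],[0,0,0]],[255,[-0.9,1.5,0],[0,0,0]],[255,[-1.2,2.2,0],[0,0,0]],[255,[-1.5,3.0,0],[0,0,0]],[255,[-1.7,3.8,0],[0,0,0]],[255,[-1.9,4.5,0],[0,0,0]],[255,[-2.0,5.0,0],[0,0,0]],[255,[-2.0,5.3,0],[0,0,0]],[255,[-2.0,5.3,0],[0,0,0]]]'

```text
clock: 8.98
eef_pos: [494.8, -298.1, 84.3]
tcp_rot: [3.141, -0.0, 0.177]
contact_force: [-1.3, 0.3, 0.6]
opening: -0.001
```

```bash
python3 st.py;  python3 wj.py w10; python3 da.py w10 420,60 400,150 400,200
```

```text
8.98 w [ 494.8 -298.1   84.3] cup [-190.8 -133.8] rot [ 3.141 -0.     0.177] F [-1.3  0.3  0.6] op -0.0 q [-0.54  0.46  1.85 -0.    0.83  0.85]
jar top px [ 14.04515174 203.1861584 ] [   0  146   35  107 2702]
minc 31.65498924255371 [-170.10225093   37.21917022]
door pts 12637 angle 1.5546246 rect ((-140.2949676513672, -154.65260314941406), (42.52603530883789, 104.35779571533203), 73.76643371582031)
[[-196. -160.]
 [ -96. -190.]
 [ -84. -149.]
 [-184. -120.]]
420 60 [ -97. -199.   -1.]
400 150 [-153. -190.    0.]
400 200 [-187. -192.   -1.]
```

View pics/w10.png

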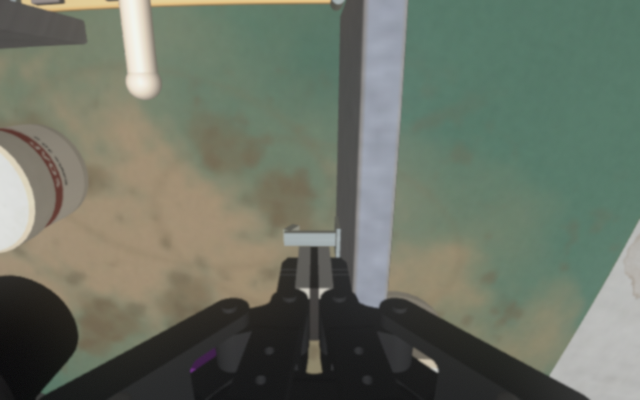

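The door stands at about 1.55 rad. I'll back off to the left, go up and withdraw.

Emit:
play_rows --rows '[[255,[0,-0.8,0],[0,0,0]],[255,[0,-2,0],[0,0,0]],[255,[0,-3,-1],[0,0,0]],[255,[0,-3,-3],[0,0,0]],[255,[0,-3,-5.5],[0,0,0]],[255,[0,-3,-8],[0,0,0]],[255,[-3,-3,-10],[0,0,0]],[255,[-6,-3,-10],[0,0,0]],[255,[-9,-3,-10],[0,0,0]],[255,[-12,-3,-10],[0,0,0]],[255,[-13,-3,-10],[0,0,0]],[255,[-13,-3,-10],[0,0,0]]]'

```text
clock: 10.03
eef_pos: [359.4, -289.8, 184.8]
tcp_rot: [-3.141, 0.0, 0.176]
contact_force: [1.8, -0.2, -0.4]
opening: 0.002
```

```bash
python3 st.py;  python3 wj.py w11; python3 da.py w11; python3 -c "
from g import *
p,d=grab('side','side11')"
```

```text
10.03 w [ 359.4 -289.8  184.8] cup [-322.6 -101.7] rot [-3.141  0.     0.176] F [ 1.8 -0.2 -0.4] op 0.0 q [-0.68  0.15  2.02 -0.    0.97  0.71]
jar top px [101.59030303  11.05636364] [  60    0   82   28 1650]
minc 30.513940811157227 [-182.46122125   51.63996407]
door pts 923 angle 1.5045922 rect ((-207.86534118652344, -154.88710021972656), (14.143579483032227, 20.962005615234375), 89.95330810546875)
[[-218. -162.]
 [-197. -162.]
 [-197. -148.]
 [-218. -148.]]
```

View pics/w11.png

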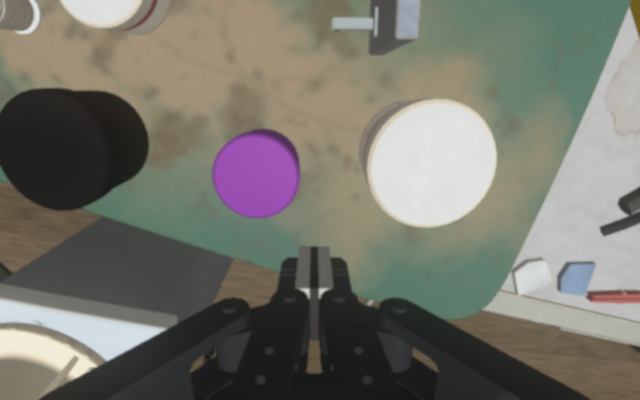

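View pics/side11.png

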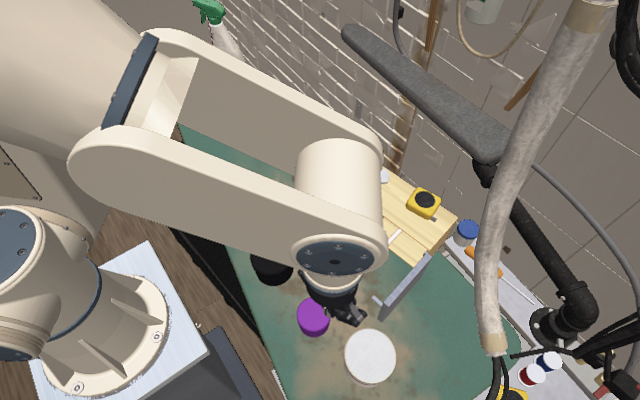

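```bash
python3 -c "
from g import *
p,d=grab('top','top11')
cv2.imwrite('pics/crop11.png',cv2.resize(p[100:300,250:480,::-1],None,fx=3,fy=3))"; python3 st.py
```

```text
10.18 w [ 362.6 -290.6  184.8] cup [-319.6 -103.1] rot [ 3.141e+00 -1.000e-03  1.780e-01] F [ 0.2 -0.4 -0.5] op 0.0 q [-0.68  0.16  2.01  0.    0.97  0.71]
```

View pics/crop11.png

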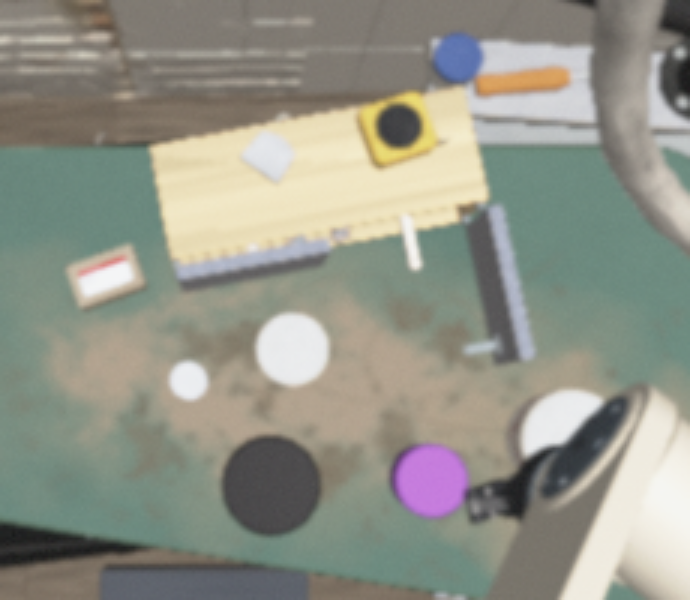

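Top view: the door is at a right angle (500,285), the jar upright in front of the left door (292,348), the left door shut (255,262), and the bystanders are where they were. The robot is touching nothing, so I'm handing in.

```bash
python3 -c "
from rig import r
print(r.sign_off())"
```

```text
the job is handed in; nothing more can be done
None
```

The job is done and handed in at about 10 s of the 45 s allowed. I slid the small white jar about 115 mm left to in front of the left-hand door, pressed the right door near its free edge, and swung it open from behind with the closed fingertips. It sprang ajar to about 0.54 rad before I swung it.

**Last checks:**
- **Door:** it stands at about a right angle. Its edge corners lie square to the cupboard, about 1.5–1.57 rad.
- **Jar:** it stood upright with its centre about 221 mm from the hinge line. It had not moved from there once the door was swinging. The last clear measurement was at about 1.05 rad of opening. In later wrist pictures it was partly hidden or out of frame, so those fits were off, but the final top view shows it clear.
- **Everything else:** the left door is shut, and the reel, tape measure, chalk, thread box and look-alike jars appear undisturbed. I checked these by eye in the pictures and did not re-measure them. The masking-tape roll was outside the last crop.
- **Forces:** the highest I read was about 8 N, while pressing the door. Nothing was in contact at hand-in.

One automatic door-angle fit disagreed (−0.05 rad while the door was ajar), because the fingers and the left door were in its data. I ignored it and went by the picture.

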